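Unstopper the tall olive jar at the deli counter

TASK

Open the taller of the two stoppered olive jars: take its tight wooden stopper by the knob and rock it well over to the left and to the right, a few times, while easing it up, so that it works free while the jar stays down in its well. Then stand the stopper upright, narrow end down, in the middle of the round saucer and let go.

Things in the scene. Friction and masses are not known exactly. Their poses are not given: they have to be found in the camera images.
- stopper: Tight wooden stopper of the taller jar: tapered plug 34 mm high (39 mm across at its narrow foot, 47 at its top), then a round knob 26 mm across and 36 high; 60 g. Origin: centre of the foot; z up its axis. It starts upright, lowest 24 mm in the neck. A straight pull lifts the jar with it. Free of the pads once raised 11 mm, out once raised 24. The shorter jar has a like stopper: leave it.
- knob_top (a point): Centre of the top of that stopper's knob, 70 mm above its foot. Rock about a level line at the pads (11 mm above the foot as seated): lean 8 to 10 degrees left, then right, and so on, rising about 2 mm a swing (0.5 to 1 s each); then friction on the two sides cancels. The pads give sideways and leave room for 10 degrees.
- jar_mouth (a point): Centre of the taller jar's rim, 165 mm above the counter (shorter jar: 110). White stoneware, body 96 mm across, neck 70 outside, 54 inside; sprung rubber pads 13 mm below the rim grip the stopper. The 0.75 kg jar stands in a square steel well 118 mm wide, 45 high: it cannot tip or slide but lifts straight out. Axes: z up, y to the robot's left within 12 degrees.
- saucer: Round shallow white saucer, 124 mm across and 14 mm high, 0.3 kg, loose on the counter. Origin: centre of its underside; z up. The flat floor inside is 5 mm above the counter and about 80 mm across. The other white dish, which is square, is not it.

How it is judged:
On the way, in this order (a step that is already met when the one before it is completed fails the run):
1. the stopper, still in the neck, is rocked over to the left (robot's left, more than 4 degrees) (angle between stopper's own z axis and vertical above 0.07 rad and y of knob_top in the frame of jar_mouth above 0.002 m and z of stopper in the frame of jar_mouth below -0.005 m), for 0.05 s.
2. then, still in the neck, over to the right (angle between stopper's own z axis and vertical above 0.07 rad and y of knob_top in the frame of jar_mouth below -0.002 m and z of stopper in the frame of jar_mouth below -0.005 m), for 0.05 s.
3. the stopper is out of the neck (z of stopper in the frame of jar_mouth above 0.01 m), for 0.1 s.
At the end, for the whole second after the job is handed in: The stopper stands at rest, upright within 10 degrees, narrow end down on the floor of the round saucer, its foot within 25 mm of the saucer's centre, and the jar is down in its well (within 10 mm of where it was) (horizontal distance between stopper and saucer below 0.025 m and z of stopper in the frame of saucer below 0.012 m and angle between stopper's own z axis and vertical below 0.17 rad and angle between saucer's own z axis and vertical below 0.1 rad and linear speed of stopper below 0.02 m/s and distance of jar_mouth from where it was at the start of the episode below 0.01 m); the robot touches nothing.
It fails at once if the jar is pulled up out of place by more than 15 mm (distance of jar_mouth from where it was at the start of the episode above 0.015 m).
It also fails if it takes over 53 s, if anything falls off the work surface, if the arm or the gripper's body presses on something with over 40 N, if the wrist force passes 120 N, or if a joint passes its speed limit or range.

ROBOT

A 6-joint arm with a two-finger parallel gripper is mounted at the origin on the work surface. World frame = base frame: x ahead of the robot, y to its left, z up, the work surface at z = 0. Lengths are in m, angles in rad, forces in N, time in s.
With the tool pointing down it reaches from about 0.4 to 0.825 m from the base axis. Payload 7 kg.
Tool frame: the origin (TCP) lies on the centre line of the jaws, within the pads' length; the fingertips stand 19 mm ahead of it and the grasp point (between the pads) is the TCP; z points along the fingers, y is the line along which they close (so a half turn about z gives the same grasp; the last joint's range is limited). The gripper opens to 88 mm and grips with 3 to 60 N. Pads are 19 mm wide; open, the fingers measure 130 mm over their backs; the gripper's body (78 mm by 193 mm) begins 47 mm behind the grasp point.
Start: joints at [-0.975, 0.359, 0.012, 0, -1.224, -0.288], TCP at [0.204, -0.643, 0.246] pointing down, gripper open.
Joint ranges: [-3.07, 3.07], [-1.43, 2.12], [-1.02, 1.25], [-3.03, 1.67], [-3.05, -0], [-3.03, 3.03]. Speed limits (rad/s): [2.39, 2.39, 3.01, 3.14, 3.14, 3.14].

INTERFACE

Orientations are given as [roll, pitch, yaw] about the fixed x, y, z axes, in that order (R = Rz(yaw) Ry(pitch) Rx(roll)).
In Python, from station import arm, imaging, models gives the robot as it stands.
- The arm moves only by the tool play_rows, never from a script. Its arguments are lists of equal length, an entry for each row: "travel": the shift along the tool's x, y, z in units of 25 mm (1.0 is 25 mm), a list of three; "twist": the turn about the tool's z in units of 0.15 rad (1.0 is 0.15 rad). A call has 1 to 8 rows; each row shifts and turns the commanded pose from where the row before left it, along the tool's axes as they then stand; what a row does not reach is not made up. A row lasts 1/8 s, in which the tool goes at most 62.5 mm and 10.7 degrees, less where a joint would pass 70% of its speed; a pose out of reach is approached as far as the arm can. A call with a number of a shift or a turn outside -1 to 1 is refused whole. A call with a gripper value outside its range is refused whole. "fingers" is the opening, from 0 (shut) to 1 (fully open), set as the call begins (left out, the last holds). The fingers move at their own pace and stop on an object; "newtons" is the grip in N (left out, the last holds). Time passes only in rows, so rows that do not move let the fingers close. It gives the time, the measured TCP pose, the force, the opening and the grip force at its end, in the units of the state.
- arm.get_state(): the state, without advancing time (a new reading comes with each control period).
- imaging.grab_frame(name): name is "side" or "top"; returns a dict with "pixels" (384x512x3 uint8, red, green, blue), "fx", "fy", "cx", "cy" (pixels), "R" (3x3) and "t" (3): a world point X has camera coordinates R X + t. Camera axes: x right, y down, z forward; pixel columns grow to the right and rows downward; lengths in m; the calibration is good to about 2 mm. A picture is of the moment at which its call begins. There is no depth.
- arm.job_done(): hands the job in; it is judged then, once.
Trained networks look in the newest picture that a camera, given by its name, has taken for a name from the list of things; names that differ only in an ending like _2 or _b are one class to them, and where a whole thing is asked for, a point or a joint stands for the part that bears it (a point fixed in the world has none). Each returns a list of dicts, best first, with "confidence" (0 to 1); they miss things now and then, are a little off and sometimes report something else, mostly with a low value. They report only what shows in the picture. A call takes as long as a camera call.
- models.boxes_of(name, camera): "extent" ([centre column, centre row, width, height] in pixels, round what is visible of it).
- models.silhouettes(name, camera): "pixels" (384x512 bool, what is visible of it) and "extent" ([centre column, centre row, width, height] in pixels, round what is visible of it).
The state is a dict: "t": time; "q": joint angles; "qd": joint speeds; "joint_efforts": joint torques, N m; "eef_pos": TCP position; "ee_rot": TCP orientation; "force": force on the tool from outside, world axes, zero at the start; "moment": the same for the moment, N m; "width": finger opening in m; "gripper_force": force on a finger pad.
Only numpy, scipy, OpenCV 4.12 (cv2) and the standard library are available. Lean on these libraries where they do the work, as an engineer would, in place of code of your own. Each camera call takes 0.05 s, during which the arm holds its last target. There are 200 camera calls.

## Working session

There is one attempt and no reset: what is moved stays moved. The work goes in short steps, Python scripts to look and compute and a tool call to move; the robot and the scene stay as the last step left them, time stands still between calls to the robot, and variables do not carry over. Pictures are saved under pics/ and viewed, at most 10 in all, crops included, and the job is handed in when it is done.

Besides the shell and the picture viewer there is one more tool, called after "Call:" by a JSON object that holds its "name" and its "arguments". play_rows: Moves the arm, as the interface text tells. Shifts and turns lie within -1 to 1; 1 stands for 25 mm of shift or 0.15 rad of turn. Its arguments: {"type":"object","properties":{"travel":{"type":"array","items":{"type":"array","items":{"type":"number"}}},"twist":{"type":"array","items":{"type":"number"}},"fingers":{"type":"number"},"newtons":{"type":"number"}},"required":["travel","twist"]}

```bash
ls; mkdir -p pics; python3 - <<'E'
from station import arm, imaging, models
import cv2,numpy as np
s=arm.get_state(); print({k:np.round(v,3).tolist() for k,v in s.items()})
ims=[]
for c in ("side","top"):
    f=imaging.grab_frame(c); ims.append(f["pixels"][:,:,::-1])
    print(c,f["fx"],f["cx"],f["cy"],np.round(f["R"],4).tolist(),np.round(f["t"],4).tolist())
    for n in ("stopper","knob_top","jar_mouth","saucer"):
        print(n,[(round(d["confidence"],2),np.round(d["extent"],1).tolist()) for d in models.boxes_of(n,c)])
    cv2.imwrite(f"pics/{c}0.png",ims[-1])
E
```

```text
pics
{'t': 0.0, 'q': [-0.975, 0.359, 0.011, -0.0, -1.224, -0.288], 'qd': [0.001, 0.001, -0.0, 0.001, -0.001, -0.002], 'joint_efforts': [0.001, -58.271, 29.306, 6.997, 0.007, -0.0], 'eef_pos': [0.204, -0.643, 0.245], 'ee_rot': [3.14, -0.0, -2.834], 'force': [0.173, -1.094, 0.858], 'moment': [-0.025, 0.011, -0.044], 'gripper_force': 0.0, 'width': 0.088}
side 378.4598565069323 257.0243540673396 193.09843849290056 [[-0.9006, -0.4345, -0.0068], [-0.2835, 0.5994, -0.7485], [0.3293, -0.6722, -0.6631]] [0.4911, 0.2595, 0.713]
stopper [(0.77, [313.7, 125.6, 17.6, 21.7])]
knob_top [(0.62, [314.8, 126.2, 17.7, 26.5])]
jar_mouth [(0.79, [311.6, 157.0, 43.4, 61.4])]
saucer [(0.66, [243.2, 230.8, 51.3, 40.3])]
top 395.222194842139 248.9873204397663 185.1303434454114 [[-0.005, -0.9997, -0.0246], [-0.9892, 0.0086, -0.1464], [0.1465, 0.0236, -0.9889]] [0.0039, 0.544, 1.0634]
stopper [(0.66, [350.3, 193.2, 27.4, 21.3])]
knob_top [(0.52, [346.6, 193.6, 19.1, 19.1])]
jar_mouth [(0.77, [341.1, 197.9, 38.9, 40.8])]
saucer [(0.97, [246.2, 172.9, 43.7, 42.4])]
```

View pics/side0.png

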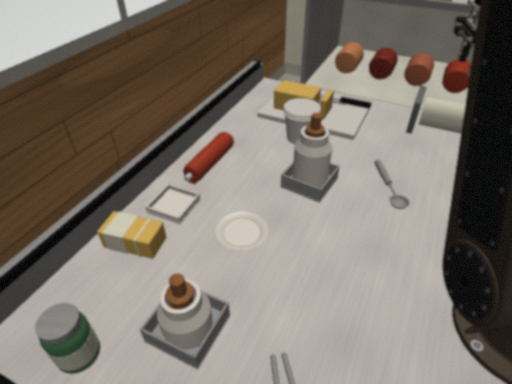

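View pics/top0.png

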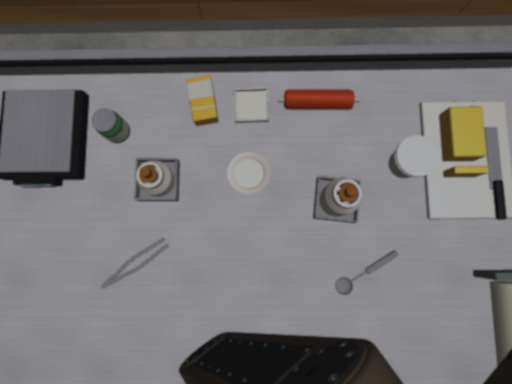

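The side view shows the taller jar at about (312,160) with its knob top near (317,118), the saucer at (242,231), and the shorter jar at (185,315). In the top view the taller jar is at (343,196) with its knob near (348,191), the saucer at (248,172), and the shorter jar at (152,177). I'll zoom in and triangulate next.

```bash
cat > h.py <<'E'
import numpy as np, cv2
from station import arm, imaging, models
from scipy.optimize import least_squares
F={c:None for c in("side","top")}
def grab():
    for c in F: F[c]=imaging.grab_frame(c)
def proj(c,X):
    f=F[c]; p=np.atleast_2d(X)@np.array(f["R"]).T+f["t"]
    return np.c_[f["fx"]*p[:,0]/p[:,2]+f["cx"],f["fy"]*p[:,1]/p[:,2]+f["cy"]]
def tri(uv):  # {cam:(u,v)}
    r=least_squares(lambda X:np.concatenate([proj(c,X)[0]-p for c,p in uv.items()]),[.55,-.1,.1])
    return r.x, np.abs(r.fun).max()
def onplane(c,uv,z):
    return least_squares(lambda a:proj(c,[a[0],a[1],z])[0]-uv,[.55,-.1]).x
def circ(x,y,z,r,n=60):
    a=np.linspace(0,2*np.pi,n); return np.c_[x+r*np.cos(a),y+r*np.sin(a),0*a+z]
def brown(c,box):
    p=F[c]["pixels"].astype(int); m=(p[...,0]-p[...,2]>45)&(p[...,0]<200)
    k=np.zeros(m.shape,bool); x0,y0,x1,y1=box; k[y0:y1,x0:x1]=1; return m&k
def crop(c,box,s,name,over=()):
    x0,y0,x1,y1=box; im=cv2.resize(F[c]["pixels"][y0:y1,x0:x1,::-1],None,fx=s,fy=s,interpolation=cv2.INTER_CUBIC)
    for P,col in over:
        q=((proj(c,P)-[x0,y0]+.5)*s).astype(np.int32); cv2.polylines(im,[q],False,col,1)
    cv2.imwrite(name,im); return im
E
python3 - <<'E'
from h import *
grab()
for c,b in(("side",(290,100,340,150)),("top",(320,170,375,220))):
    m=brown(c,b); ys,xs=np.nonzero(m); print(c,m.sum(),xs.min(),xs.max(),ys.min(),ys.max(),xs.mean(),ys.mean())
S={}
for c in F:
    for n in ("stopper","jar_mouth","saucer"):
        for d in models.silhouettes(n,c)[:1]:
            ys,xs=np.nonzero(d["pixels"]); S[c,n]=d["pixels"]; print(c,n,round(d["confidence"],2),len(xs),xs.min(),xs.max(),ys.min(),ys.max(),xs.mean().round(1),ys.mean().round(1))
for n in("stopper","saucer"):
    print(n,tri({c:np.argwhere(S[c,n]).mean(0)[::-1] for c in F}))
a=crop("side",(285,105,345,165),9,"/tmp/a.png"); 
im=[crop("side",(285,105,345,205),6,"/tmp/a.png"),crop("top",(310,165,370,230),6,"/tmp/b.png")]
o=np.zeros((600,720,3),np.uint8); o[:600,:360]=im[0]; o[:390,360:]=im[1]; cv2.imwrite("pics/z1.png",o)
E
```

```text
side 302 306 330 100 134 319.4834437086093 117.3476821192053
top 233 339 357 184 201 348.3776824034335 192.37339055793993
side stopper 0.65 337 306 324 113 137 315.3 126.4
side jar_mouth 0.73 1786 293 332 127 187 312.4 159.1
side saucer 0.87 1579 216 267 212 250 241.7 230.6
top jar_mouth 0.91 1024 319 361 178 216 338.1 198.5
top saucer 0.9 1421 226 269 152 193 247.0 172.7Traceback (most recent call last):
  File "<stdin>", line 11, in <module>
KeyError: ('top', 'stopper')
```

```bash
cat >> h.py <<'E'
def render(c,X,s=8):
    x,y,z=X; im=np.zeros((384*2,512*2),np.uint8); im=np.zeros((384,512),np.uint8)
    big=np.zeros((384*s,512*s),np.uint8)
    for parts in ([(24,.0222),(34,.0235)],[(34,.013),(70,.013)]):
        P=np.vstack([circ(x,y,z+h/1000,r) for h,r in parts])
        q=cv2.convexHull(((proj(c,P)+.5)*s).astype(np.int32)); cv2.fillConvexPoly(big,q,1)
    ys,xs=np.nonzero(big); return np.array([xs.mean(),ys.mean()])/s-.5, len(xs)/s/s
def fitst(masks):
    C={c:np.argwhere(m).mean(0)[::-1] for c,m in masks.items()}
    r=least_squares(lambda X:np.concatenate([render(c,X)[0]-C[c] for c in C]),[.55,-.23,.14],diff_step=.01)
    return r
E
python3 - <<'E'
from h import *
grab()
M={}
for c,b in(("side",(300,112,330,145)),("top",(330,175,370,215))):
    m=brown(c,b); n,l,st,_=cv2.connectedComponentsWithStats(m.astype(np.uint8)); print(st[1:].tolist()); m=l==1+st[1:,4].argmax(); M[c]=m
r=fitst(M); X=r.x; print(X,r.fun,[(render(c,X)[1],M[c].sum()) for c in F])
S={c:models.silhouettes("saucer",c)[0]["pixels"] for c in F}
C={c:np.argwhere(S[c]).mean(0)[::-1] for c in F}; print("saucer",tri(C),[onplane(c,C[c],.014) for c in F]); sx=tri(C)[0]
ov=[(circ(*X[:2],X[2]+.07,.013),(0,255,0)),(circ(*X[:2],X[2]+.024,.035),(255,0,0)),(circ(*X[:2],X[2]+.024,.027),(255,0,0)),(circ(*sx[:2],.014,.062),(0,0,255))]
import math
for yaw in (0,.1,-.1):
    a=np.array([math.cos(yaw),math.sin(yaw)]);b=np.array([-a[1],a[0]]);h=.059
    ov.append((np.array([[*(X[:2]+i*h*a+j*h*b),.045] for i,j in((1,1),(1,-1),(-1,-1),(-1,1),(1,1))]),(0,255,255) if yaw==0 else (0,160,0) if yaw>0 else (255,0,255)))
im=[crop("side",(285,105,345,205),6,"/tmp/a.png",ov),crop("top",(310,165,370,230),6,"/tmp/b.png",ov),crop("top",(220,145,275,200),4,"/tmp/c.png",ov)]
o=np.zeros((600,720,3),np.uint8); o[:600,:360]=im[0]; o[:390,360:]=im[1];o[390:600,360:580]=im[2][:210]; cv2.imwrite("pics/z1.png",o)
E
```

```text
[[312, 112, 15, 8, 76], [315, 120, 1, 1, 1], [307, 125, 17, 10, 117]]
[[339, 184, 19, 18, 231]]
[ 0.50552259 -0.24846333  0.12463304] [-0.35664336 -0.09268162  0.071085    0.35846523] [(321.75, np.int64(117)), (292.4375, np.int64(231))]
saucer (array([0.58471345, 0.00372893, 0.00946412]), np.float64(0.21094957052002883)) [array([0.58219236, 0.00731755]), array([0.58451262, 0.00381226])]
```

View pics/z1.png

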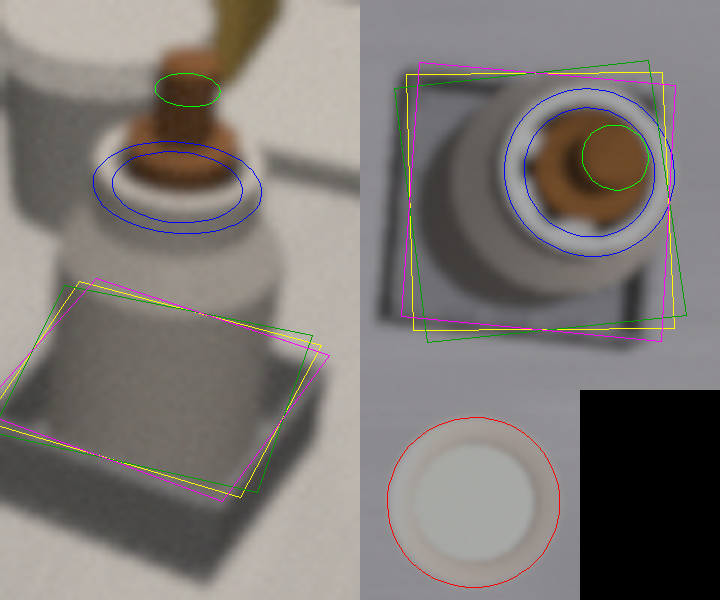

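The crops show the fitted knob sits too low in the side view, because the colour mask lost the dark part. The real knob top is at about (316.2,115) in side and (351.8,191) in top. The saucer fits at (0.584, 0.004), and the well edges suggest a yaw of about -0.07. I'll redo the triangulation from the points I read off.

```bash
python3 - <<'E'
from h import *
grab()
K,e=tri({"side":(316.0,114.9),"top":(351.8,191.2)}); print("knob top",K,e)
p=F["side"]["pixels"].astype(int); t=F["top"]["pixels"].astype(int)
# refit with better masks
M={}
for c,b,th in(("side",(303,110,328,140),22),("top",(330,175,370,215),40)):
    P=F[c]["pixels"].astype(int); m=(P[...,0]-P[...,2]>th)&(P[...,0]-P[...,1]>th/2); k=np.zeros(m.shape,bool); k[b[1]:b[3],b[0]:b[2]]=1; m&=k
    n,l,st,_=cv2.connectedComponentsWithStats(m.astype(np.uint8)); m=l==1+st[1:,4].argmax(); M[c]=m; print(st[1:].tolist())
r=fitst(M); X=r.x; print(X,r.fun,[(render(c,X)[1],M[c].sum()) for c in F])
print(tri({"side":np.argwhere(M["side"]).mean(0)[::-1],"top":np.argwhere(M["top"]).mean(0)[::-1]}))
X=[K[0],K[1],K[2]-.07]
X=np.mean([X,r.x],0)
print("use",X)
ov=[(circ(*X[:2],X[2]+.07,.013),(0,255,0)),(circ(*X[:2],X[2]+.034,.0235),(0,255,0)),(circ(*X[:2],X[2]+.024,.035),(255,0,0)),(circ(*X[:2],.0,.048),(255,0,0))]
a=np.array([1,-.07]);b=np.array([.07,1]);h=.059
ov.append((np.array([[*(X[:2]+i*h*a+j*h*b),.045] for i,j in((1,1),(1,-1),(-1,-1),(-1,1),(1,1))]),(255,0,255)))
im=[crop("side",(280,105,340,205),6,"/tmp/a.png",ov),crop("top",(310,165,370,230),6,"/tmp/b.png",ov)]
o=np.zeros((600,720,3),np.uint8); o[:600,:360]=im[0]; o[:390,360:]=im[1]; cv2.imwrite("pics/z2.png",o)
s=arm.get_state(); print(np.round(s["eef_pos"],4),np.round(s["ee_rot"],4))
E
```

```text
knob top [ 0.50367481 -0.24399835  0.20967323] 0.5211746964748727
[[305, 110, 23, 28, 393]]
[[339, 184, 19, 18, 247]]
[ 0.50291342 -0.24398284  0.14411825] [-0.46174742 -0.08640984  0.10079367  0.45876737] [(333.78125, np.int64(393)), (305.1875, np.int64(247))]
(array([ 0.50198891, -0.24154182,  0.18674127]), np.float64(0.3464721780986224))
use [ 0.50329411 -0.2439906   0.14189574]
[ 0.2045 -0.6433  0.2456] [-3.1416 -0.     -2.8339]
```

View pics/z2.png

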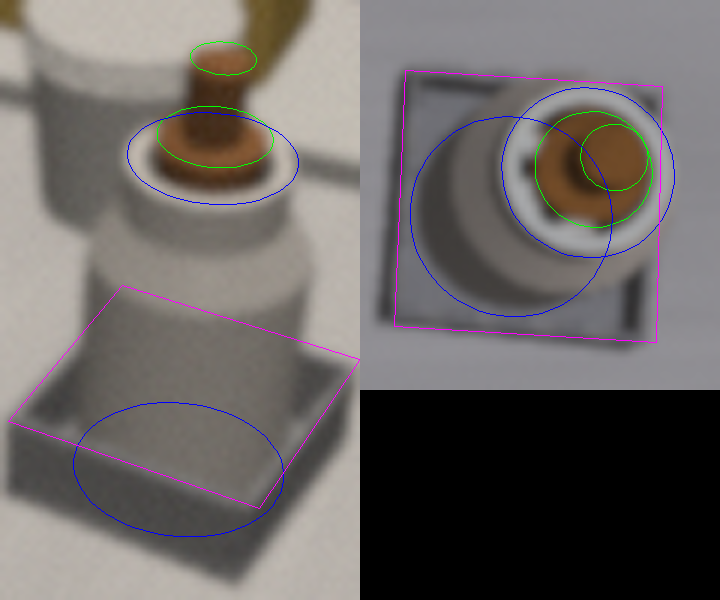

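The overlay now fits: knob top z is about 0.210, against 0.211 from the text, and the stopper stands at (0.503, -0.244). I'll turn the jaws to close along the jar's x axis, then move over it.

Call:
{"name": "play_rows", "arguments": {"travel": [[0,0,-0.1],[0,0,-0.1],[0,0,-0.1],[0,0,-0.1],[0,0,-0.1],[0,0,-0.1],[0,0,-0.1],[0,0,-0.1]], "twist": [-1,-1,-1,-1,-1,-1,-1,-1], "fingers": 1, "newtons": 40}}

```text
t: 2.2
eef_pos: [0.2045, -0.6433, 0.2657]
ee_rot: [3.142, -0.0, -1.629]
force: [-1.0, -0.4, -0.1]
width: 0.0877
gripper_force: 0.0
```

Call:
{"name": "play_rows", "arguments": {"travel": [[-0.98,-0.64,0],[-0.98,-0.64,0],[-0.98,-0.64,0],[-0.98,-0.64,0],[-0.98,-0.64,0],[-0.98,-0.64,0],[-0.98,-0.64,0],[-0.98,-0.64,0]], "twist": [0,0,0,0,0,0,0,0]}}

```text
t: 3.2
eef_pos: [0.3451, -0.4549, 0.2657]
ee_rot: [-3.141, -0.0, -1.634]
force: [-0.8, 0.1, -0.4]
width: 0.0878
gripper_force: 0.0
```

Call:
{"name": "play_rows", "arguments": {"travel": [[-0.98,-0.64,0],[-0.98,-0.64,0],[-0.98,-0.64,0],[-0.98,-0.64,0],[-0.98,-0.64,0],[-0.98,-0.64,0],[-0.8,-0.6,0],[0,0,0]], "twist": [0,0,0,0,0,0,0,0]}}

```text
t: 4.2
eef_pos: [0.4667, -0.295, 0.2656]
ee_rot: [-3.141, 0.0, -1.632]
force: [-0.5, 0.1, -1.9]
width: 0.0878
gripper_force: 0.0
```

Call:
{"name": "play_rows", "arguments": {"travel": [[-0.71,-0.44,0],[-0.71,-0.44,0],[-0.71,-0.44,0],[0,0,0],[0,0,0.8],[0,0,0.8],[0,0,0.6],[0,0,0.4]], "twist": [0,0,0,0,0,0,0,0]}}

```text
t: 5.2
eef_pos: [0.502, -0.245, 0.1998]
ee_rot: [3.141, -0.0, -1.634]
force: [-0.5, -0.8, 0.3]
width: 0.0879
gripper_force: 0.0
```

```bash
python3 - <<'E'
from h import *
grab()
s=arm.get_state(); print(np.round(s["eef_pos"],4),np.round(s["force"],2))
im=[crop("side",(280,85,345,185),6,"/tmp/a.png"),crop("top",(310,155,375,230),6,"/tmp/b.png")]
o=np.zeros((600,780,3),np.uint8); o[:600,:390]=im[0]; o[:450,390:]=im[1]; cv2.imwrite("pics/z3.png",o)
E
```

```text
[ 0.5016 -0.2449  0.1995] [-0.21  0.28 -0.7 ]
```

View pics/z3.png

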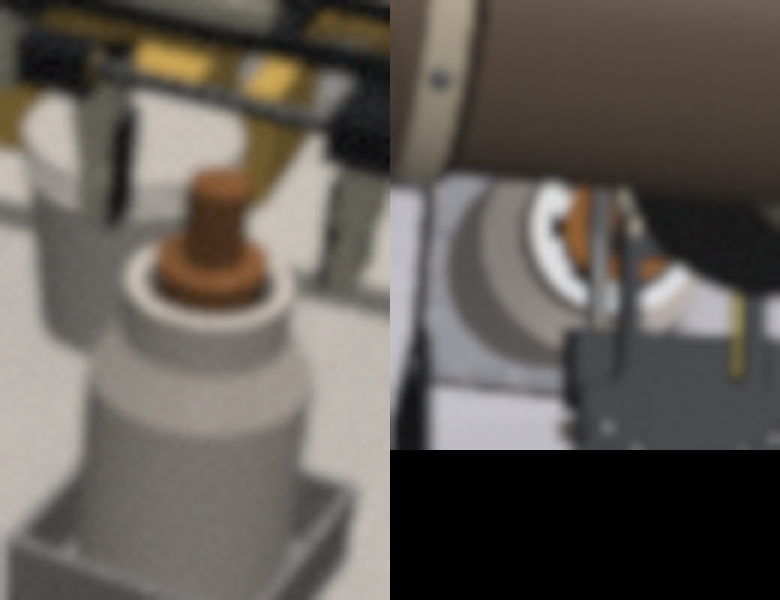

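The fingers straddle the knob, at (215,215) in the side crop, and their tips are above the plug. I'll close on it.

Call:
{"name": "play_rows", "arguments": {"travel": [[0,0,0],[0,0,0],[0,0,0],[0,0,0],[0,0,0],[0,0,0]], "twist": [0,0,0,0,0,0], "fingers": 0, "newtons": 40}}

```text
t: 6.05
eef_pos: [0.5021, -0.245, 0.2006]
ee_rot: [3.142, 0.0, -1.634]
force: [0.5, -0.2, 0.3]
width: 0.0329
gripper_force: 0.0
```

Call:
{"name": "play_rows", "arguments": {"travel": [[0,0,0],[0,0,0],[0,0,0]], "twist": [0,0,0]}}

```text
t: 6.42
eef_pos: [0.5038, -0.2454, 0.2026]
ee_rot: [-3.138, -0.001, -1.633]
force: [0.7, 0.5, 12.8]
width: 0.0254
gripper_force: 40.0
```

Call:
{"name": "play_rows", "arguments": {"travel": [[0,0,0],[0,0,0]], "twist": [0,0]}}

```text
t: 6.68
eef_pos: [0.5042, -0.2451, 0.2029]
ee_rot: [-3.136, -0.001, -1.633]
force: [1.2, 3.7, 12.7]
width: 0.0252
gripper_force: 40.0
```

Call:
{"name": "play_rows", "arguments": {"travel": [[0,0,-0.1],[-0.07,0,0],[-0.08,0,0],[-0.08,0,0],[-0.07,0,0],[0,0,0]], "twist": [0,0,0,0,0,0]}}

```text
t: 7.42
eef_pos: [0.504, -0.2401, 0.2059]
ee_rot: [-3.138, -0.005, -1.633]
force: [1.4, -9.7, 11.1]
width: 0.025
gripper_force: 40.0
```

```bash
python3 - <<'E'
from h import *
grab()
s=arm.get_state(); print(np.round(s["eef_pos"],4),np.round(s["force"],2),np.round(s["moment"],2),s["gripper_force"])
crop("side",(280,85,345,185),6,"pics/z4.png")
E
```

```text
[ 0.5039 -0.2401  0.2059] [  0.82 -10.64  12.27] [-4.08 -0.14 -0.09] 40.00439643859863
```

View pics/z4.png

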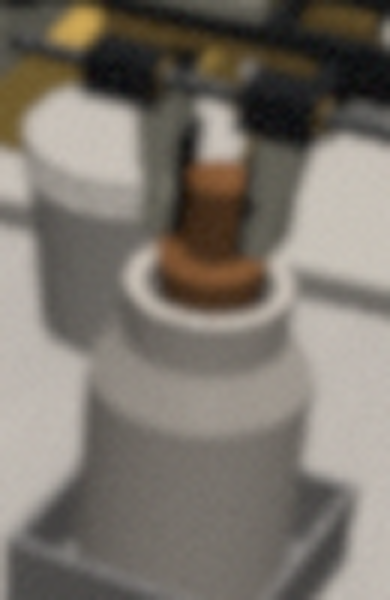

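```bash
python3 - <<'E'
from h import *
grab()
a=cv2.imread("pics/side0.png"); b=np.ascontiguousarray(F["side"]["pixels"][:,:,::-1])
def up(i): return cv2.resize(i,None,fx=8,fy=8,interpolation=cv2.INTER_CUBIC)
A,B=up(a),up(b)
for n,(x0,y0,x1,y1) in {"knobtop":(310,111,323,121),"knob":(310,112,323,125),"plug":(304,127,326,137),"jar":(295,140,332,170)}.items():
    T=A[y0*8:y1*8,x0*8:x1*8]; R=cv2.matchTemplate(B[(y0-8)*8:(y1+8)*8,(x0-8)*8:(x1+8)*8],T,cv2.TM_CCOEFF_NORMED)
    _,v,_,l=cv2.minMaxLoc(R); print(n,round(v,3),(np.array(l)/8-8))
for v in range(106,140): print(v,a[v,314:320].mean(0).round().astype(int),b[v,313:319].mean(0).round().astype(int))
K=np.array([.503,-.244,.211])
for d in ([0,0,0],[0,.0065,0],[0,.0065,.003]): print(d,proj("side",K+d))
E
```

```text
knobtop 0.737 [ 3.25  -1.875]
knob 0.707 [ 3.125 -2.125]
plug 0.968 [ 0.125 -0.125]
jar 0.996 [0. 0.]
106 [173 183 190] [156 164 169]
107 [175 184 191] [160 168 175]
108 [176 184 191] [165 172 179]
109 [174 183 190] [166 175 181]
110 [170 179 186] [158 168 177]
111 [158 169 177] [132 146 164]
112 [132 146 162] [ 90 112 145]
113 [ 95 116 146] [ 62  94 137]
114 [ 65  95 136] [ 54  89 134]
115 [ 54  88 132] [ 51  85 128]
116 [ 50  84 125] [ 47  77 115]
117 [ 45  74 110] [38 62 93]
118 [34 58 88] [30 50 76]
119 [28 50 74] [29 47 70]
120 [28 48 71] [28 47 69]
121 [28 46 69] [27 45 68]
122 [30 49 71] [29 46 69]
123 [30 48 70] [28 47 69]
124 [28 46 70] [27 44 68]
125 [29 48 71] [26 45 68]
126 [28 48 70] [28 46 69]
127 [27 47 71] [28 48 73]
128 [29 50 76] [36 58 90]
129 [35 60 90] [ 46  76 114]
130 [ 44  74 112] [ 52  86 129]
131 [ 49  82 124] [ 52  84 126]
132 [ 47  79 119] [ 42  71 107]
133 [38 66 99] [32 56 84]
134 [32 54 81] [28 48 72]
135 [36 53 76] [36 52 75]
136 [68 79 96] [70 82 98]
137 [117 127 139] [118 129 141]
138 [147 157 166] [151 162 171]
139 [146 154 161] [150 158 165]
[0, 0, 0] [[316.84503918 114.56921677]]
[0, 0.0065, 0] [[315.94613955 115.8287657 ]]
[0, 0.0065, 0.003] [[316.06826064 114.70917102]]
```

Call:
{"name": "play_rows", "arguments": {"travel": [[-0.07,0,0],[-0.07,0,0],[-0.06,0,0],[0,0,0]], "twist": [0,0,0,0]}}

```text
t: 8.12
eef_pos: [0.5041, -0.2356, 0.2064]
ee_rot: [-3.138, -0.006, -1.632]
force: [0.0, -8.5, 13.9]
width: 0.0255
gripper_force: 40.0
```

Call:
{"name": "play_rows", "arguments": {"travel": [[0.18,0,0],[0.18,0,0],[0.18,0,0],[0.18,0,0],[0.18,0,0],[0,0,0]], "twist": [0,0,0,0,0,0]}}

```text
t: 8.88
eef_pos: [0.5038, -0.2534, 0.2048]
ee_rot: [-3.136, 0.002, -1.633]
force: [2.7, 11.8, 11.4]
width: 0.0251
gripper_force: 40.0
```

```bash
python3 - <<'E'
from h import *
grab()
s=arm.get_state(); print(np.round(s["eef_pos"],4),np.round(s["force"],2),np.round(s["moment"],2),s["gripper_force"])
crop("side",(280,85,345,185),6,"pics/z5.png")
E
```

```text
[ 0.5038 -0.2534  0.2049] [ 3.35  8.16 10.65] [ 3.37 -0.97 -0.  ] 40.00674605369568
```

View pics/z5.png

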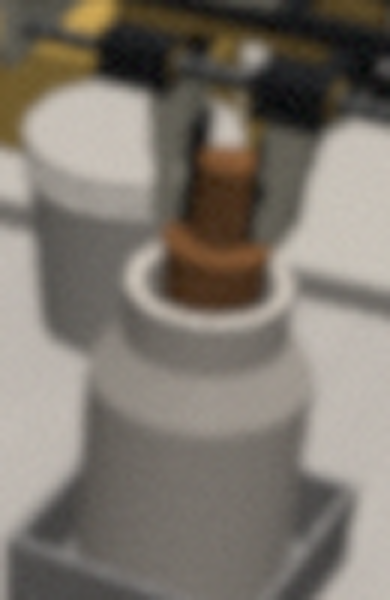

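The stopper now leans right and stands visibly higher, with its knob top at (225,155) in the crop, while the jar hasn't moved. I'll keep rocking and ease it up about 2 mm per swing.

Call:
{"name": "play_rows", "arguments": {"travel": [[-0.15,0,-0.01],[-0.15,0,-0.01],[-0.16,0,-0.02],[-0.16,0,-0.02],[-0.16,0,-0.01],[-0.16,0,-0.01],[0,0,0]], "twist": [0,0,0,0,0,0,0]}}

```text
t: 9.85
eef_pos: [0.5051, -0.2342, 0.2084]
ee_rot: [-3.136, -0.005, -1.632]
force: [1.2, -8.7, 13.8]
width: 0.0254
gripper_force: 40.0
```

Call:
{"name": "play_rows", "arguments": {"travel": [[0.15,0,-0.01],[0.15,0,-0.01],[0.16,0,-0.02],[0.16,0,-0.02],[0.16,0,-0.01],[0.16,0,-0.01],[0,0,0]], "twist": [0,0,0,0,0,0,0]}}

```text
t: 10.72
eef_pos: [0.5039, -0.2536, 0.2093]
ee_rot: [-3.136, 0.001, -1.633]
force: [2.9, 11.9, 14.8]
width: 0.0252
gripper_force: 40.3
```

```bash
python3 - <<'E'
from h import *
grab()
crop("side",(280,85,345,185),6,"pics/z6.png")
E
```

```text
(no output)
```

View pics/z6.png

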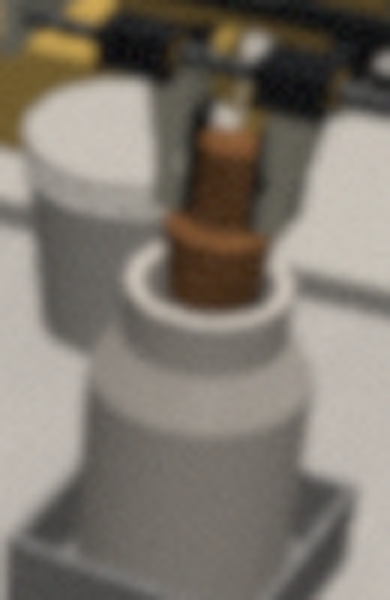

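Call:
{"name": "play_rows", "arguments": {"travel": [[-0.16,0,-0.02],[-0.16,0,-0.02],[-0.16,0,-0.02],[-0.16,0,-0.02],[-0.16,0,-0.02],[0.13,0,-0.02],[0.13,0,-0.02],[0.13,0,-0.02]], "twist": [0,0,0,0,0,0,0,0]}}

```text
t: 11.82
eef_pos: [0.5012, -0.2445, 0.2103]
ee_rot: [3.139, 0.001, -1.634]
force: [-0.3, -0.5, -1.0]
width: 0.0252
gripper_force: 40.3
```

Call:
{"name": "play_rows", "arguments": {"travel": [[0,0,-0.04],[0,0,-0.04],[0,0,-0.04],[0,0,0]], "twist": [0,0,0,0]}}

```text
t: 12.32
eef_pos: [0.5021, -0.2446, 0.2141]
ee_rot: [3.142, 0.0, -1.634]
force: [0.2, -0.5, -0.4]
width: 0.0251
gripper_force: 40.3
```

```bash
cat > jar.py <<'E'
from h import *
def check():
    grab(); s=arm.get_state(); print(round(s["t"],2),np.round(s["eef_pos"],4),np.round(s["force"],2),np.round(s["moment"],2))
    a=cv2.imread("pics/side0.png"); b=np.ascontiguousarray(F["side"]["pixels"][:,:,::-1])
    up=lambda i: cv2.resize(i,None,fx=8,fy=8,interpolation=cv2.INTER_CUBIC)
    A,B=up(a),up(b); x0,y0,x1,y1=295,140,332,170
    R=cv2.matchTemplate(B[(y0-8)*8:(y1+8)*8,(x0-8)*8:(x1+8)*8],A[y0*8:y1*8,x0*8:x1*8],cv2.TM_CCOEFF_NORMED)
    _,v,_,l=cv2.minMaxLoc(R); print("jar shift px",round(v,3),np.array(l)/8-8)
    p=b.astype(int); m=(p[...,2]-p[...,0]>25)&(p[...,2]-p[...,1]>12); m[:,:303]=0;m[:,332:]=0;m[:60]=0;m[145:]=0
    print("brown rows",{int(v):int(m[v].sum()) for v in range(75,142) if m[v].any()})
E
python3 -c "from jar import *;check()"
```

```text
12.43 [ 0.5021 -0.2447  0.2141] [ 0.91 -0.03 -0.75] [0.01 0.11 0.06]
jar shift px 0.996 [0. 0.]
brown rows {84: 1, 85: 5, 86: 8, 87: 9, 88: 8, 89: 9, 90: 8, 91: 7, 92: 5, 93: 5, 98: 2, 99: 4, 100: 3, 101: 1, 103: 3, 104: 5, 105: 8, 106: 11, 107: 11, 108: 12, 109: 11, 110: 10, 111: 10, 112: 9, 113: 9, 114: 9, 115: 10, 116: 9, 117: 10, 118: 9, 119: 9, 120: 13, 121: 14, 122: 14, 123: 14, 124: 17, 125: 16, 126: 16, 127: 16, 128: 15, 129: 15, 130: 15, 131: 14, 132: 14, 133: 14, 134: 12, 135: 9}
```

The stopper is free, with force near zero and the jar unmoved. I'll lift it out.

Call:
{"name": "play_rows", "arguments": {"travel": [[0,0,-0.2],[0,0,-0.3],[0,0,-0.4],[0,0,-0.6],[0,0,-0.6],[0,0,-0.6],[0,0,-0.4],[0,0,0]], "twist": [0,0,0,0,0,0,0,0]}}

```text
t: 13.42
eef_pos: [0.5025, -0.2448, 0.2925]
ee_rot: [-3.14, -0.0, -1.634]
force: [0.3, -1.0, -0.7]
width: 0.0256
gripper_force: 40.3
```

```bash
python3 - <<'E'
from jar import *
check()
crop("side",(270,40,360,180),4,"pics/z7.png")
E
```

```text
13.53 [ 0.5019 -0.2446  0.2911] [ 0.06  0.39 -0.59] [0.01 0.17 0.02]
jar shift px 0.996 [0. 0.]
brown rows {75: 11, 76: 12, 77: 12, 78: 11, 79: 10, 80: 10, 81: 10, 82: 10, 83: 12, 84: 14, 85: 14, 86: 15, 87: 15, 88: 16, 89: 20, 90: 22, 91: 21, 92: 22, 93: 26, 94: 29, 95: 29, 96: 29, 97: 29, 98: 27, 99: 20, 100: 20, 101: 20, 102: 19, 103: 19, 104: 18, 105: 18, 106: 16, 107: 11, 108: 10, 109: 8, 110: 7, 111: 7, 112: 7, 113: 7, 114: 5, 115: 6, 116: 5, 117: 5, 118: 4}
```

View pics/z7.png

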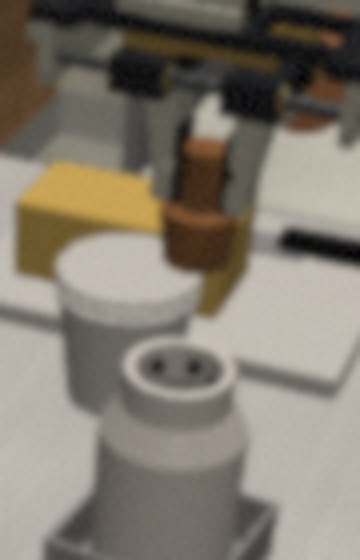

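The stopper is out and nearly upright, with its foot edge at about (319,107) in the full image and the jar seated. I'll check the grip depth and move over the saucer.

Call:
{"name": "play_rows", "arguments": {"travel": [[-0.6,-0.16,0],[-0.92,-0.24,0],[-0.98,-0.25,0],[-0.98,-0.25,0],[-0.98,-0.25,0],[-0.98,-0.25,0],[-0.98,-0.25,0],[-0.98,-0.25,0]], "twist": [0,0,0,0,0,0,0,0]}}

```text
t: 14.52
eef_pos: [0.5612, -0.0615, 0.291]
ee_rot: [3.141, -0.0, -1.633]
force: [-0.4, -0.5, 0.5]
width: 0.0252
gripper_force: 40.3
```

Call:
{"name": "play_rows", "arguments": {"travel": [[-0.98,-0.25,0],[-0.92,-0.24,0],[-0.6,-0.15,0],[-0.25,-0.1,0],[0,0,0.8],[0,0,0.8],[0,0,0.8],[0,0,0.8]], "twist": [0,0,0,0,0,0,0,0]}}

```text
t: 15.52
eef_pos: [0.5839, 0.0039, 0.211]
ee_rot: [-3.142, -0.0, -1.634]
force: [0.5, -0.1, -0.5]
width: 0.0255
gripper_force: 40.3
```

Call:
{"name": "play_rows", "arguments": {"travel": [[0,0,0.8],[0,0,0.8],[0,0,0.6],[0,0,0.4],[0,0,0]], "twist": [0,0,0,0,0]}}

```text
t: 16.15
eef_pos: [0.5837, 0.0042, 0.146]
ee_rot: [3.141, -0.0, -1.634]
force: [-0.4, -0.1, 0.5]
width: 0.0252
gripper_force: 40.3
```

```bash
python3 - <<'E'
from h import *
grab(); s=arm.get_state(); P=s["eef_pos"]; print(round(s["t"],2),np.round(P,4),np.round(s["force"],2))
S=(.584,.004)
ov=[(circ(P[0],P[1],P[2]-.052,.0195),(0,255,0)),(circ(P[0],P[1],P[2]-.018,.0235),(255,255,0)),(circ(*S,.014,.062),(0,0,255))]
a=crop("side",(205,150,285,260),5,"/tmp/a.png"); b=crop("side",(205,150,285,260),5,"/tmp/a.png",ov)
cv2.imwrite("pics/z8.png",np.hstack([a,b]))
for c in F:
    for n in("stopper","saucer"): print(c,n,[(round(d["confidence"],2),np.round(d["extent"],1).tolist()) for d in models.boxes_of(n,c)])
E
```

```text
16.25 [0.5844 0.0044 0.1471] [-0.99  0.54 -0.43]
side stopper [(0.59, [240.2, 197.1, 19.5, 32.9])]
side saucer [(0.73, [243.2, 230.7, 52.2, 37.2])]
top stopper []
top saucer [(0.72, [251.6, 176.0, 33.5, 30.4])]
```

View pics/z8.png

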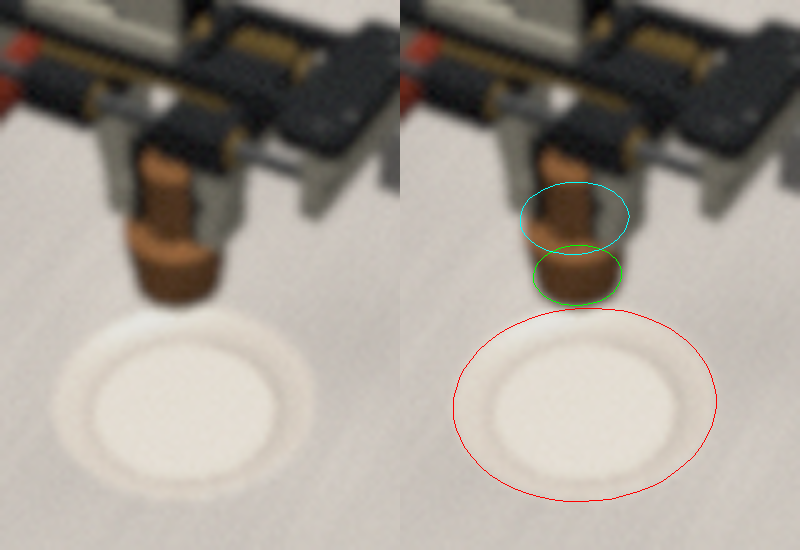

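The foot matches the predicted ellipse, about 52 mm below the TCP and over the saucer centre, with a slight lean that the floor should square up. I'll lower it.

Call:
{"name": "play_rows", "arguments": {"travel": [[0,0,0.7],[0,0,0.8],[0,0,0.7],[0,0,0.6],[0,0,0.4],[0,0,0.1],[0,0,0],[0,0,0]], "twist": [0,0,0,0,0,0,0,0]}}

```text
t: 17.45
eef_pos: [0.5844, 0.0045, 0.0646]
ee_rot: [-3.141, 0.0, -1.634]
force: [0.5, 0.4, -1.3]
width: 0.0254
gripper_force: 40.3
```

Call:
{"name": "play_rows", "arguments": {"travel": [[0,0,0.06],[0,0,0.04],[0,0,0.04],[0,0,0]], "twist": [0,0,0,0], "newtons": 15}}

```text
t: 17.95
eef_pos: [0.5839, 0.0044, 0.0605]
ee_rot: [3.141, -0.0, -1.634]
force: [-0.1, 0.6, 0.1]
width: 0.0257
gripper_force: 15.5
```

Call:
{"name": "play_rows", "arguments": {"travel": [[0,0,0.04],[0,0,0.04],[0,0,0.04],[0,0,0]], "twist": [0,0,0,0], "newtons": 8}}

```text
t: 18.45
eef_pos: [0.5843, 0.0041, 0.0585]
ee_rot: [-3.141, -0.0, -1.633]
force: [-2.4, -1.4, 7.2]
width: 0.0259
gripper_force: 9.5
```

Contact is made at 7 N. I'll press slightly to square it, then release.

Call:
{"name": "play_rows", "arguments": {"travel": [[0,0,0.04],[0,0,0],[0,0,0]], "twist": [0,0,0], "newtons": 4}}

```text
t: 18.82
eef_pos: [0.5843, 0.0038, 0.0583]
ee_rot: [-3.141, -0.001, -1.633]
force: [-5.0, -3.6, 14.3]
width: 0.0258
gripper_force: 11.6
```

Call:
{"name": "play_rows", "arguments": {"travel": [[0,0,0],[0,0,0],[0,0,0],[0,0,0],[0,0,0],[0,0,0]], "twist": [0,0,0,0,0,0], "fingers": 1}}

```text
t: 19.58
eef_pos: [0.5837, 0.0043, 0.0562]
ee_rot: [3.141, -0.0, -1.634]
force: [0.6, 0.4, -0.0]
width: 0.0805
gripper_force: 0.0
```

Call:
{"name": "play_rows", "arguments": {"travel": [[0,0,-0.2],[0,0,-0.4],[0,0,-0.8],[0,0,-0.8],[0,0,-0.8],[0,0,-0.8],[0,0,-0.8],[0,0,-0.8]], "twist": [0,0,0,0,0,0,0,0]}}

```text
t: 20.58
eef_pos: [0.584, 0.0043, 0.1932]
ee_rot: [-3.141, 0.0, -1.634]
force: [0.8, -0.1, 0.7]
width: 0.0876
gripper_force: 0.0
```

```bash
python3 - <<'E'
from jar import *
check()
for c in F:
    p=F[c]["pixels"].astype(int); m=(p[...,0]-p[...,2]>25)&(p[...,0]-p[...,1]>12)
    k=np.zeros_like(m); x,y=(242,222) if c=="side" else (248,172); k[y-32:y+26,x-26:x+27]=1; m&=k
    n,l,st,cen=cv2.connectedComponentsWithStats(m.astype(np.uint8)); print(c,st[1:].tolist())
    best=1+st[1:,4].argmax(); mm=l==best
    big=np.zeros((384,512),np.uint8)
    for q in([(0,.0195),(34,.0235)],[(34,.013),(70,.013)]):
        P=np.vstack([circ(.584,.004,.005+h/1000,r) for h,r in q]); cv2.fillConvexPoly(big,cv2.convexHull(np.round(proj(c,P)).astype(np.int32)),1)
    b=big>0; print("expected",cv2.boundingRect(big),b.sum(),"IoU",round((b&mm).sum()/(b|mm).sum(),2))
    if c=="side":
        for v in range(192,244,4):
            xs=np.nonzero(mm[v])[0]; xe=np.nonzero(b[v])[0]; print(v,(xs.min(),xs.max()) if len(xs) else None,(xe.min(),xe.max()) if len(xe) else None)
E
```

```text
20.68 [0.5854 0.0046 0.1948] [-0.33  0.81  0.09] [ 0.05  0.07 -0.  ]
jar shift px 0.997 [0. 0.]
brown rows {83: 2, 84: 7, 85: 12, 86: 17, 87: 18, 88: 21, 89: 22, 90: 23, 91: 24, 92: 24, 93: 24, 94: 25, 95: 26, 96: 25, 97: 26, 98: 29, 99: 23, 100: 17, 101: 16, 102: 13, 103: 12, 104: 12, 105: 10, 106: 11, 107: 10, 108: 9, 109: 9, 110: 9, 111: 8, 112: 7, 113: 7, 114: 6, 115: 6, 116: 5, 117: 5, 118: 4}
side [[231, 208, 22, 30, 445]]
expected (231, 207, 21, 32) 517 IoU 0.85
192 None None
196 None None
200 None None
204 None None
208 (np.int64(238), np.int64(244)) (np.int64(236), np.int64(245))
212 (np.int64(235), np.int64(246)) (np.int64(235), np.int64(246))
216 (np.int64(237), np.int64(246)) (np.int64(235), np.int64(248))
220 (np.int64(231), np.int64(251)) (np.int64(231), np.int64(251))
224 (np.int64(231), np.int64(252)) (np.int64(231), np.int64(251))
228 (np.int64(233), np.int64(250)) (np.int64(232), np.int64(251))
232 (np.int64(235), np.int64(248)) (np.int64(233), np.int64(250))
236 (np.int64(237), np.int64(245)) (np.int64(235), np.int64(248))
240 None None
top [[239, 163, 14, 11, 129]]
expected (239, 163, 18, 18) 257 IoU 0.5
```

The stopper stands upright at the expected spot (side IoU 0.85), the jar is unmoved, and the gripper is clear. I'll hand it in.

```bash
python3 -c "
from station import arm
print(arm.job_done())"
```

```text
the job is handed in; nothing more can be done
None
```

I rocked the taller jar's stopper free, stood it upright in the middle of the round saucer and let go, then handed the job in at about 21 s; the last camera check showed the jar unmoved in its well, but no verdict came back.

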